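# Find the loose clamp knob on the guide rail, screw it home and flag it

### The arm

A 6-joint arm with a two-finger parallel gripper is mounted at the origin on a cart in front of the work surface, level with it; the furniture and walls round the work are solid. World frame = base frame: x ahead of the robot, y to its left, z up, the work surface at z = 0. Lengths are in m, angles in degrees, forces in N, time in s.
With the tool pointing down it reaches from about 0.35 to 0.875 m from the base axis. Payload 4.2 kg.
Tool frame: the origin (TCP) lies midway between the tips of the shut fingers; the grasp point (between the pads) lies 19 mm behind it; z points along the fingers, y is the line along which they close (so a half turn about z gives the same grasp; the last joint's range is limited). The gripper opens to 87 mm and grips with 3 to 60 N. Pads are 19 mm wide; open, the fingers measure 117 mm over their backs; the gripper's body (75 mm by 190 mm) begins 51 mm behind the grasp point.
Start: joints at [-59.553, 22.042, 0.453, 0, -68.411, -14.817], TCP at [0.168, -0.602, 0.223] pointing down, gripper open.
Joint ranges: [-179.83, 179.83], [-69.29, 118.12], [-61.27, 80.66], [-181.25, 117.63], [-171.15, -9.14], [-177.46, 177.46]. Speed limits (degrees/s): [159.86, 159.86, 180, 180, 180, 180].

### API

Orientations are given as a 3x3 rotation matrix whose columns are the frame's x, y, z axes.
In Python, from station import sense, capture, finish_job, silhouettes, landmark_of gives the robot as it stands.
- The arm moves only by the tool step_arm, never from a script. Its arguments are lists of equal length, an entry for each row: "linear": the shift along the tool's x, y, z in mm, a list of three; "delta_rot": the turn, a rotation vector about the tool's x, y, z in rad, a list of three; "grip": the finger opening in mm, from 0 to 87. A call has 1 to 10 rows; each row shifts and turns the commanded pose from where the row before left it, along the tool's axes as they then stand; what a row does not reach is not made up. A row lasts 1/8 s, in which the tool goes at most 62.5 mm and 10.7 degrees, less where a joint would pass 70% of its speed; a pose out of reach is approached as far as the arm can. A call with a gripper value outside its range is refused whole. The fingers move at their own pace and stop on an object; the grip force is fixed at half the most. Time passes only in rows, so rows that do not move let the fingers close. It gives the time, the measured TCP pose, the force, the opening and the grip force at its end, in the units of the state.
- sense(): the state, without advancing time (a new reading comes with each control period).
- capture(name): name is "scene" or "top" or "wrist"; returns a dict with "img" (420x560x3 uint8, red, green, blue), "fx", "fy", "cx", "cy" (pixels), "world_to_cam" (4x4, takes a point from world to camera coordinates); the wrist camera has in their place "mount" (4x4, takes a point from camera to tool coordinates, whose origin is the TCP and whose axes are the flange's). Camera axes: x right, y up, looking along -z (the intrinsics and any distortion apply to the point x, -y, -z); pixel columns grow to the right and rows downward; lengths in m; the calibration is good to about 2 mm. A picture is of the moment at which its call begins: read the wrist's pose just before it. There is no depth.
- finish_job(): hands the job in; it is judged then, once.
Trained networks look in the newest picture that a camera, given by its name, has taken for a name from the list of things; names that differ only in an ending like _2 or _b are one class to them, and where a whole thing is asked for, a point or a joint stands for the part that bears it (a point fixed in the world has none). Each returns a list of dicts, best first, with "score" (0 to 1); they miss things now and then, are a little off and sometimes report something else, mostly with a low value. They report only what shows in the picture. A call takes as long as a camera call. They do not tell look-alikes from the thing itself.
- silhouettes(camera, label): "mask" (420x560 bool, what is visible of it) and "point" ([column, row] in pixels, amid what is visible of it).
- landmark_of(camera, label): "point" ([column, row] in pixels: a listed point, or the origin of a listed thing).
The state is a dict: "time_s": time; "joints": joint angles; "joint_velocities": joint speeds; "effort": joint torques, N m; "tcp_pos": TCP position; "ee_rot": TCP orientation; "wrist_force": force on the tool from outside, world axes, zero at the start; "moment": the same for the moment, N m; "gripper_width": opening from 0.0 (shut) to 1.0 (fully open); "gripper_force": force on a finger pad.
Only numpy, scipy, OpenCV 4.12 (cv2) and the standard library are available. Lean on these libraries where they do the work, as an engineer would, in place of code of your own. Each camera call takes 0.05 s, during which the arm holds its last target. There are 200 camera calls.

### The job

One of the three clamp knobs on the sewing guide rail has worked loose: find it by trying each with a light clockwise twist, without forcing the tight ones round. Screw the loose one clockwise fully home until it stops, then stand the wooden flag marker upright on the middle of the round pad in front of that knob and let go. Leave the chalk, bobbin, pin tin and needle box where they are.

Things in the scene. Friction and masses are not known exactly. Their poses are not given: they have to be found in the camera images.
- wing_a (a point): Centre of the black wing of clamp knob a, on its vertical axis, 57 mm above the table. Wing: an upright bar 46 mm long (its x axis, turns with the knob), 11 mm thick (y), 43 to 71 mm above the table; the steel block below is 27 mm high. Three knobs alike, 110 mm apart in a row on the guide rail, in any order. Two are tight (withstand 1.5 N m), one is loose (turns below 0.1 N m).
- wing_a_tip (a point): The point on the centre line of the wing of knob a, 21 mm from its axis along the wing's +x and level with the wing's centre.
- knob_a (a joint): Angle of knob a (rad), growing clockwise seen from above, which is the tightening direction. It starts between 0 and 0.5 whether the knob is tight or loose. The loose knob turns clockwise until it comes up hard against its stop at 1.30 (home); a tight knob cannot get there; at 0 the wing's x axis is parallel to x of its pad.
- pad_a (a point): Centre of the top of the round black rubber pad (44 mm across, top 7.5 mm above the table, level) that belongs to knob a; it lies on the robot's side of the knob, joined to it by a steel tongue, 72 mm from the knob's axis.
- wing_b (a point): Centre of the black wing of clamp knob b, on its vertical axis, 57 mm above the table. Wing: an upright bar 46 mm long (its x axis, turns with the knob), 11 mm thick (y), 43 to 71 mm above the table; the steel block below is 27 mm high. Three knobs alike, 110 mm apart in a row on the guide rail, in any order. Two are tight (withstand 1.5 N m), one is loose (turns below 0.1 N m).
- wing_b_tip (a point): The point on the centre line of the wing of knob b, 21 mm from its axis along the wing's +x and level with the wing's centre.
- knob_b (a joint): Angle of knob b (rad), growing clockwise seen from above, which is the tightening direction. It starts between 0 and 0.5 whether the knob is tight or loose. The loose knob turns clockwise until it comes up hard against its stop at 1.30 (home); a tight knob cannot get there; at 0 the wing's x axis is parallel to x of its pad.
- pad_b (a point): Centre of the top of the round black rubber pad (44 mm across, top 7.5 mm above the table, level) that belongs to knob b; it lies on the robot's side of the knob, joined to it by a steel tongue, 72 mm from the knob's axis.
- wing_c (a point): Centre of the black wing of clamp knob c, on its vertical axis, 57 mm above the table. Wing: an upright bar 46 mm long (its x axis, turns with the knob), 11 mm thick (y), 43 to 71 mm above the table; the steel block below is 27 mm high. Three knobs alike, 110 mm apart in a row on the guide rail, in any order. Two are tight (withstand 1.5 N m), one is loose (turns below 0.1 N m).
- wing_c_tip (a point): The point on the centre line of the wing of knob c, 21 mm from its axis along the wing's +x and level with the wing's centre.
- knob_c (a joint): Angle of knob c (rad), growing clockwise seen from above, which is the tightening direction. It starts between 0 and 0.5 whether the knob is tight or loose. The loose knob turns clockwise until it comes up hard against its stop at 1.30 (home); a tight knob cannot get there; at 0 the wing's x axis is parallel to x of its pad.
- pad_c (a point): Centre of the top of the round black rubber pad (44 mm across, top 7.5 mm above the table, level) that belongs to knob c; it lies on the robot's side of the knob, joined to it by a steel tongue, 72 mm from the knob's axis.
- flag_mid (a point): Point on the axis of the flag, a loose light-wood marker (80 g) that stands upright on the table to the left of the guide rail: round foot 36 mm across and 7 mm high, tapering up to 11 mm, then a straight round stem 16 mm thick, 66 mm high in all. The point is 36 mm above the foot's underside, in the stem; its z axis is the stem's axis.
- chalk: Triangular piece of tailor's chalk, 38x41x8 mm, lying on the table between two pads; origin at the centre of its underside.
- bobbin_3: Bystander: bobbin, 21 mm across and 11 mm high, standing on the table between two pads; origin at the centre of its underside.
- pin_tin: Bystander: round pin tin, 67 mm across and 31 mm high, on the table behind the flag; origin at the centre of its underside.
- needle_box: Bystander: small box of needles, 39x56x24 mm, on the table at the right end of the guide rail; origin at the centre of its underside.
- flag: The same flag; origin at the centre of its underside.
Things that resemble listed ones, but are neither listed nor needed, are in the scene too. Of the things like the flag, leave any that is turquoise; of the rest the smaller one is meant.

How it is judged:
By the outcome, as a careful person would: the job done as asked, in the order asked, and still so for the second after the job is handed in, with the robot touching nothing.
It also fails if it takes over 72 s, if anything falls off the work surface, if the arm or the gripper's body presses on something with over 40 N, if the wrist force passes 120 N, or if a joint passes its speed limit or range.

## Working session

There is one attempt and no reset: what is moved stays moved. The work goes in short steps, Python scripts to look and compute and a tool call to move; the robot and the scene stay as the last step left them, time stands still between calls to the robot, and variables do not carry over. Pictures are saved under pics/ and viewed, at most 10 in all, crops included, and the job is handed in when it is done.

Besides the shell and the picture viewer there is one more tool, called as name(argument=value, ...), one argument or row to a line, values as JSON. step_arm: Moves the arm, as the interface text tells. Its arguments: {"type":"object","properties":{"linear":{"type":"array"},"delta_rot":{"type":"array"},"grip":{"type":"array"}},"required":["linear","delta_rot","grip"]}

```bash
mkdir -p pics; cat > h.py <<'E'
import numpy as np, cv2, json
from station import sense, capture, finish_job, silhouettes, landmark_of
def ray(c,px,s=None):
    # returns origin, dir in world
    K=np.array([[c['fx'],0,c['cx']],[0,c['fy'],c['cy']],[0,0,1]])
    d=np.linalg.inv(K)@np.array([px[0],px[1],1.]); d=np.array([d[0],-d[1],-d[2]])
    if 'world_to_cam' in c:
        M=np.linalg.inv(np.array(c['world_to_cam']))
    else:
        T=np.eye(4);T[:3,:3]=np.array(s['ee_rot']);T[:3,3]=s['tcp_pos'];M=T@np.array(c['mount'])
    return M[:3,3],M[:3,:3]@d
def at(c,px,z,s=None):
    o,d=ray(c,px,s); return (o+d*(z-o[2])/d[2])
def save(c,n,crop=None,k=1):
    im=c['img'][:,:,::-1]
    if crop: im=im[crop[1]:crop[3],crop[0]:crop[2]]
    if k!=1: im=cv2.resize(im,None,fx=k,fy=k,interpolation=cv2.INTER_CUBIC)
    cv2.imwrite('pics/'+n,im)
Z=dict(wing_a=.057,wing_a_tip=.057,pad_a=.0075,flag_mid=.036,flag=0,chalk=0,bobbin_3=0,pin_tin=0,needle_box=0)
E
python3 - <<'E'
from h import *
s=sense();print({k:np.round(v,3).tolist() for k,v in s.items()})
for n in ['top','scene']:
    c=capture(n);save(c,n+'0.png');print(n,[k for k in c if k!='img'],np.round(np.linalg.inv(c['world_to_cam'])[:3,3],3))
    for l in Z:
        for r in landmark_of(n,l): print(l,round(r['score'],2),np.round(r['point'],1),np.round(at(c,r['point'],Z[l]),4))
E
```

```text
{'time_s': 0.0, 'joints': [-59.553, 22.092, 0.38, -0.029, -68.411, -14.817], 'joint_velocities': [-0.056, -0.038, 0.033, -0.07, 0.02, -0.042], 'effort': [0.0, -39.066, 18.741, 4.22, 0.011, -0.0], 'tcp_pos': [0.168, -0.601, 0.221], 'ee_rot': [[-0.963, -0.269, -0.001], [-0.269, 0.963, 0.002], [0.0, 0.002, -1.0]], 'wrist_force': [0.193, -0.235, 0.221], 'moment': [0.01, 0.056, -0.0], 'gripper_force': 0.0, 'gripper_width': 0.994}
top ['fx', 'fy', 'cx', 'cy', 'world_to_cam'] [0.332 0.059 1.47 ]
wing_a 0.64 [248.2 207.7] [0.5327 0.1699 0.057 ]
wing_a 0.61 [326.1 203. ] [ 0.5393 -0.05    0.057 ]
wing_a 0.59 [288.1 204.4] [0.5386 0.0571 0.057 ]
wing_a_tip 0.44 [323.9 199.5] [ 0.5494 -0.0442  0.057 ]
pad_a 0.87 [291.6 230.9] [0.468  0.0492 0.0075]
pad_a 0.72 [253.8 238. ] [0.4506 0.1593 0.0075]
pad_a 0.55 [328.3 230.5] [ 0.4659 -0.057   0.0075]
flag_mid 0.69 [214.5 263.3] [0.38   0.2701 0.036 ]
flag_mid 0.65 [187.2 256.8] [0.4006 0.3474 0.036 ]
flag_mid 0.46 [180.2 226.9] [0.4864 0.3671 0.036 ]
flag 0.73 [194.5 191.1] [0.5953 0.3322 0.    ]
flag 0.59 [182.5 225.2] [0.4951 0.3681 0.    ]
flag 0
[... 722 characters left out ...]
7 ]
pad_a 0.95 [301.2 244.4] [0.4436 0.0639 0.0075]
pad_a 0.71 [277.8 262.6] [0.4498 0.1671 0.0075]
pad_a 0.63 [313.8 227.6] [ 0.4583 -0.0304  0.0075]
flag_mid 0.88 [213.6 290.2] [0.4873 0.3654 0.036 ]
flag_mid 0.74 [249.4 292. ] [0.4173 0.3308 0.036 ]
flag_mid 0.62 [284.1 282.7] [0.3714 0.2637 0.036 ]
flag_mid 0.33 [306.2 231.4] [0.4416 0.0418 0.036 ]
flag 0.87 [217.5 300.3] [0.4895 0.3534 0.    ]
flag 0.86 [250.9 309.7] [0.4073 0.3421 0.    ]
flag 0.62 [284.1 294. ] [0.3753 0.258  0.    ]
chalk 0.41 [305.3 230.9] [ 0.4757 -0.014   0.    ]
bobbin_3 0.54 [287.5 254.3] [0.4553 0.1128 0.    ]
pin_tin 0.58 [183.3 282.3] [0.6007 0.3411 0.    ]
needle_box 0.69 [312.8 190.2] [ 0.585 -0.254  0.   ]
```

```bash
python3 - <<'E'
import cv2,numpy as np
a=cv2.imread('pics/top0.png')[160:300,150:430];b=cv2.imread('pics/scene0.png')[170:330,160:360]
a=cv2.resize(a,(800,400),interpolation=2);cv2.imwrite('pics/a.png',a)
cv2.imwrite('pics/b.png',cv2.resize(b,(750,600),interpolation=2))
E
```

```text
(no output)
```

View pics/a.png

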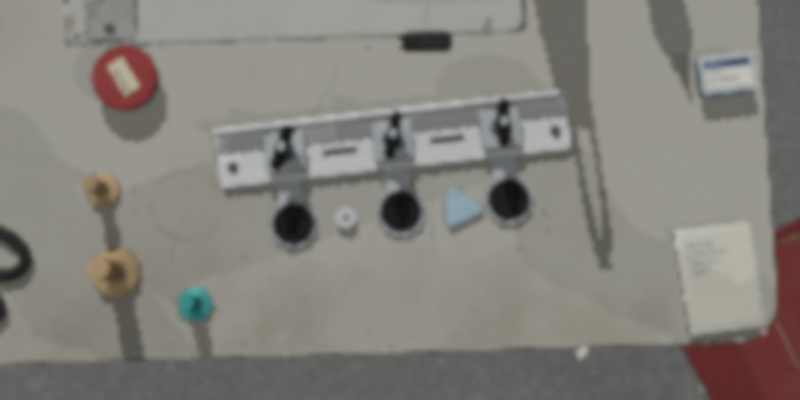

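View pics/b.png

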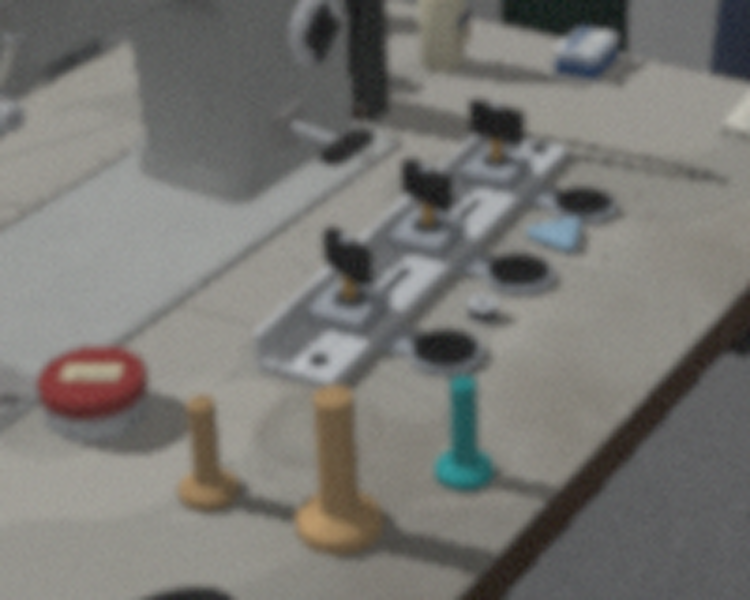

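Flag candidates (top image pixels): small wooden (185,226), big wooden (190,255), turquoise (219,266). The small wooden one fits: it isn't turquoise, and it is the smaller of the other two; the crops show this clearly. The three wings are at about (249,208), (288,205) and (326,203). I'll check the machine's overhang before moving.

```bash
python3 - <<'E'
import cv2,numpy as np
a=cv2.imread('pics/top0.png');b=cv2.imread('pics/scene0.png')
o=np.hstack([a[:300,130:430],b[:300,100:500]]);cv2.imwrite('pics/c.png',o)
E
```

```text
(no output)
```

View pics/c.png

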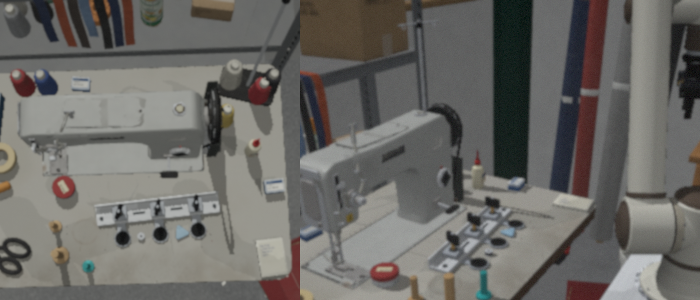

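The picture shows the machine's arm behind the rail and high up; the rail area in front is open. I'll check the wrist mount and the machine's front edge position while moving to an overview pose.

step_arm(
  linear=[
    [-38, 45, -7],
    [-38, 45, -7],
    [-38, 45, -7],
    [-38, 45, -7],
    [-38, 45, -7],
    [-38, 45, -7],
    [-38, 45, -7],
    [-38, 45, -7],
    [-38, 45, -7],
    [-38, 45, -7],
  ],
  delta_rot=[
    [0, 0, 0],
    [0, 0, 0],
    [0, 0, 0],
    [0, 0, 0],
    [0, 0, 0],
    [0, 0, 0],
    [0, 0, 0],
    [0, 0, 0],
    [0, 0, 0],
    [0, 0, 0],
  ],
  grip=[87, 87, 87, 87, 87, 87, 87, 87, 87, 87],
)

```text
time_s: 2.25
tcp_pos: [0.4135, -0.0642, 0.2934]
ee_rot: [[-0.963, -0.27, 0.002], [-0.27, 0.963, 0.0], [-0.002, -0.0, -1.0]]
wrist_force: [0.5, -0.7, 0.2]
gripper_width: 1.0
gripper_force: 0.0
```

```bash
python3 - <<'E'
from h import *
s=sense();print(np.round(s['tcp_pos'],3),np.round(s['joints'],1))
c=capture('wrist');print(np.round(c['mount'],3).tolist(),c['fx'],c['cx'])
c=capture('top')
for px in [(250,155),(250,140),(250,178)]:
  print([np.round(at(c,px,z)[:2],2).tolist() for z in (0,.1,.2,.3)])
E
```

```text
[ 0.414 -0.064  0.293] [ 13.6  -1.7 -19.    0.  -72.6 -88. ]
[[-0.001, 0.964, 0.266, 0.073], [1.0, 0.001, -0.0, -0.0], [-0.0, 0.266, -0.964, -0.162], [0.0, 0.0, 0.0, 1.0]] 332.692635776302 271.0969656482372
[[0.7, 0.17], [0.67, 0.16], [0.65, 0.15], [0.62, 0.14]]
[[0.74, 0.16], [0.72, 0.16], [0.69, 0.15], [0.66, 0.14]]
[[0.63, 0.17], [0.61, 0.16], [0.59, 0.15], [0.57, 0.15]]
```

step_arm(
  linear=[
    [-26, 36, 25],
    [-26, 36, 25],
    [-26, 36, 25],
    [0, 0, 0],
    [0, 0, 0],
    [0, 0, 0],
    [0, 0, 0],
    [0, 0, 0],
  ],
  delta_rot=[
    [0, 0, 0],
    [0, 0, 0],
    [0, 0, 0],
    [0, 0, 0.15],
    [0, 0, 0.15],
    [0, 0, 0.15],
    [0, 0, 0.15],
    [0, 0, 0],
  ],
  grip=[87, 87, 87, 87, 87, 87, 87, 87],
)

```text
time_s: 3.35
tcp_pos: [0.459, 0.0584, 0.2176]
ee_rot: [[-0.947, 0.32, -0.0], [0.32, 0.947, -0.0], [-0.0, -0.0, -1.0]]
wrist_force: [-0.7, -0.2, -0.6]
gripper_width: 1.001
gripper_force: 0.0
```

```bash
python3 - <<'E'
from h import *
s=sense();print(np.round(s['tcp_pos'],3),np.round(s['joints'],1))
c=capture('wrist');save(c,'w1.png',None,1.4)
for l in ['wing_a','wing_a_tip','pad_a','chalk','bobbin_3','flag','flag_mid']:
    for r in landmark_of('wrist',l): print(l,round(r['score'],2),np.round(r['point'],1),np.round(at(c,r['point'],Z[l],s),4))
E
```

```text
[0.459 0.058 0.218] [  27.5    6.3  -21.7    0.   -62.  -136.1]
wing_a 0.75 [396.5 222.2] [0.5246 0.1697 0.057 ]
wing_a 0.72 [293.5 261.2] [0.5318 0.0579 0.057 ]
wing_a 0.7 [200.1 299.5] [ 0.5421 -0.0515  0.057 ]
wing_a_tip 0.45 [209.7 313.8] [ 0.5618 -0.0481  0.057 ]
pad_a 0.98 [180.5 225.6] [ 0.4682 -0.0573  0.0075]
pad_a 0.98 [360.4 149.9] [0.451  0.1645 0.0075]
pad_a 0.62 [267.1 186.2] [0.4564 0.0539 0.0075]
chalk 0.68 [224.7 210. ] [ 0.4687 -0.0032  0.    ]
chalk 0.19 [360.7 148. ] [0.4503 0.167  0.    ]
bobbin_3 0.74 [312.7 172.7] [0.4597 0.1079 0.    ]
flag 0.93 [518.7  55.6] [0.411  0.3477 0.    ]
flag 0.6 [432.6  48. ] [0.3749 0.2638 0.    ]
flag 0.6 [295.1 277.2] [0.5782 0.0491 0.    ]
flag_mid 0.87 [555.8  42.8] [0.409  0.3568 0.036 ]
flag_mid 0.57 [450.6  41.8] [0.3765 0.2635 0.036 ]
```

View pics/w1.png

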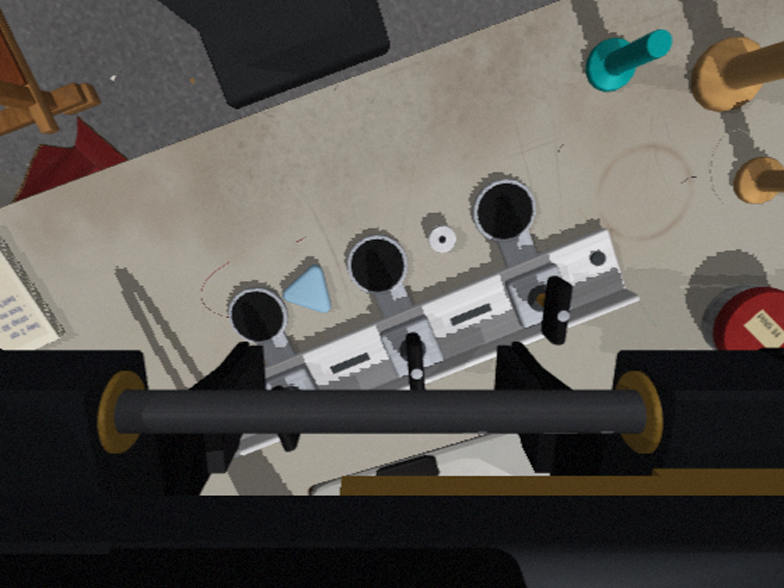

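The picture (robot side at the top) shows pads at about (258,315), (377,264) and (503,210). The wings at (555,310) and (415,362) are clear, and the third, at (290,415), is hidden behind the gripper bar. Fit wing yaw by projecting the box onto the masks.

```bash
cat >> h.py <<'E'
from scipy.optimize import minimize
def proj(c,P,s=None):
    if 'world_to_cam' in c: M=np.array(c['world_to_cam'])
    else:
        T=np.eye(4);T[:3,:3]=np.array(s['ee_rot']);T[:3,3]=s['tcp_pos'];M=np.linalg.inv(T@np.array(c['mount']))
    q=P@M[:3,:3].T+M[:3,3]
    return np.c_[c['cx']+c['fx']*q[:,0]/-q[:,2],c['cy']-c['fy']*q[:,1]/-q[:,2]]
def fitwing(c,mask,x0,s=None,up=8):
    B=np.array([[a,b,z] for a in(-.023,.023) for b in(-.0055,.0055) for z in(.043,.071)])
    m=cv2.resize(mask.astype(np.uint8),None,fx=up,fy=up,interpolation=0)
    def f(p):
        ca,sa=np.cos(p[2]),np.sin(p[2])
        P=np.c_[p[0]+ca*B[:,0]-sa*B[:,1],p[1]+sa*B[:,0]+ca*B[:,1],B[:,2]]
        h=cv2.convexHull(((proj(c,P,s)+.5)*up).astype(np.int32))
        r=np.zeros_like(m);cv2.fillConvexPoly(r,h,1)
        return 1-(r&m).sum()/max(1,(r|m).sum())
    best=None
    for a in np.radians([15,5,-5,-15,-25,-35,-55,-75]):
        q=minimize(f,[x0[0],x0[1],a],method='Nelder-Mead',options=dict(initial_simplex=[[x0[0],x0[1],a],[x0[0]+.006,x0[1],a],[x0[0],x0[1]+.006,a],[x0[0],x0[1],a+.2]],maxiter=70,xatol=1e-4,fatol=1e-4))
        if best is None or q.fun<best.fun: best=q
    return np.round([best.x[0],best.x[1],np.degrees(best.x[2]),best.fun],4)
E
python3 - <<'E'
from h import *
for n in ['wrist','top']:
    s=sense();c=capture(n)
    for r in silhouettes(n,'wing_a'):
        if r['score']<.3: continue
        x0=at(c,r['point'],.057,s)
        print(n,round(r['score'],2),np.round(r['point']),r['mask'].sum(),np.round(x0[:2],3),fitwing(c,r['mask'],x0,s))
E
```

```text
wrist 0.83 [294. 259.] 455 [0.529 0.06 ] [  0.5326   0.0608 -14.202    0.2771]
wrist 0.65 [399. 223.] 905 [0.526 0.172] [  0.5228   0.1699 -16.1458   0.1701]
wrist 0.58 [204. 316.] 163 [ 0.562 -0.054] [  0.5662  -0.055  -40.7661   0.7777]
```

step_arm(
  linear=[
    [-9, 42, 26],
    [-9, 42, 26],
    [-9, 43, 26],
    [0, 0, 0],
  ],
  delta_rot=[
    [0, 0, 0],
    [0, 0, 0],
    [0, 0, 0],
    [0, 0, 0],
  ],
  grip=[87, 87, 87, 87],
)

```text
time_s: 4.45
tcp_pos: [0.5255, 0.1719, 0.1366]
ee_rot: [[-0.948, 0.319, -0.004], [0.319, 0.948, -0.003], [0.003, -0.004, -1.0]]
wrist_force: [-0.4, 0.2, 0.0]
gripper_width: 1.003
gripper_force: 0.0
```

```bash
cat > look.py <<'E'
from h import *
import sys
s=sense();print('tcp',np.round(s['tcp_pos'],4),'q',np.round(s['joints'],1),'yawx',round(np.degrees(np.arctan2(s['ee_rot'][1][0],s['ee_rot'][0][0])),1))
c=capture('wrist');save(c,sys.argv[1]+'.png')
R=np.array(s['ee_rot'])
for r in silhouettes('wrist','wing_a'):
    if r['score']<.3: continue
    x0=at(c,r['point'],.057,s); f=fitwing(c,r['mask'],x0,s,4)
    d=R.T@(np.array([f[0],f[1],.038])-s['tcp_pos'])
    print(round(r['score'],2),np.round(r['point']),r['mask'].sum(),f,'tooldelta mm',np.round(d*1000,1))
E
python3 look.py w2
```

```text
tcp [0.5255 0.1719 0.1366] q [  34.9   19.7  -16.5   -0.   -54.  -143.5] yawx 161.4
0.68 [140. 257.] 798 [  0.5292   0.058  -39.8018   0.5696] tooldelta mm [ -40.2 -106.4   98.9]
0.67 [271. 220.] 983 [  0.5238   0.1704 -20.4544   0.1025] tooldelta mm [ 0.8 -1.6 98.6]
```

View pics/w2.png

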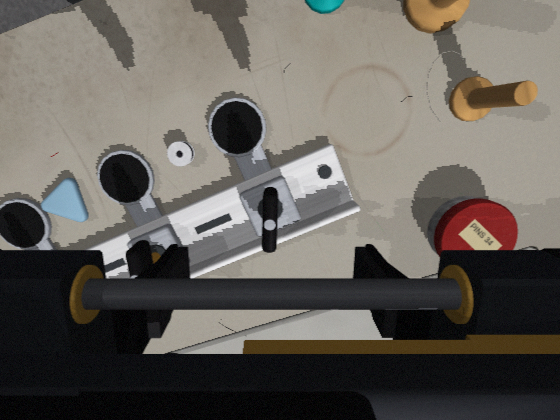

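The picture shows wing A at pixel (270,220), lying along the tool x axis, with its pad in front at (237,127). Descend, grip, and twist lightly.

step_arm(
  linear=[
    [1, -2, 24],
    [0, 0, 24],
    [0, 0, 24],
    [0, 0, 24],
    [0, 0, 0],
    [0, 0, 0],
    [0, 0, 0],
    [0, 0, 0],
    [0, 0, 0],
    [0, 0, 0],
  ],
  delta_rot=[
    [0, 0, 0.03],
    [0, 0, 0],
    [0, 0, 0],
    [0, 0, 0],
    [0, 0, 0],
    [0, 0, 0],
    [0, 0, 0],
    [0, 0, 0],
    [0, 0, 0],
    [0, 0, 0],
  ],
  grip=[45, 45, 45, 45, 45, 0, 0, 0, 0, 0],
)

```text
time_s: 5.8
tcp_pos: [0.5248, 0.1705, 0.0441]
ee_rot: [[-0.937, 0.349, 0.003], [0.349, 0.937, 0.002], [-0.001, 0.003, -1.0]]
wrist_force: [-0.6, 4.9, 1.2]
gripper_width: 0.123
gripper_force: 30.0
```

```bash
cat > st.py <<'E'
from h import *
s=sense();print(s['time_s'],'tcp',np.round(s['tcp_pos'],4),'q',np.round(s['joints'],1),'yawx',round(np.degrees(np.arctan2(s['ee_rot'][1][0],s['ee_rot'][0][0])),2),'F',np.round(s['wrist_force'],1),'M',np.round(s['moment'],3),'g',round(s['gripper_width']*87,1),round(s['gripper_force'],1))
E
python3 st.py
```

```text
5.8 tcp [0.5248 0.1705 0.0441] q [ 3.480e+01  2.620e+01 -2.260e+01 -1.000e-01 -4.110e+01 -1.452e+02] yawx 159.56 F [-0.6  4.9  1.2] M [ 1.222  0.153 -0.018] g 10.7 30.0
```

step_arm(
  linear=[
    [0, 0, 0],
    [0, 0, 0],
  ],
  delta_rot=[
    [0, 0, 0.03],
    [0, 0, 0],
  ],
  grip=[0, 0],
)

```text
time_s: 6.05
tcp_pos: [0.5248, 0.1704, 0.0441]
ee_rot: [[-0.926, 0.378, 0.002], [0.378, 0.926, 0.002], [-0.001, 0.003, -1.0]]
wrist_force: [-1.0, 5.4, 0.4]
gripper_width: 0.125
gripper_force: 30.0
```

```bash
python3 st.py
```

```text
6.05 tcp [0.5248 0.1704 0.0441] q [  34.8   26.2  -22.6   -0.   -41.1 -147. ] yawx 157.79 F [-1.   5.4  0.4] M [ 1.411  0.199 -0.068] g 10.9 30.0
```

step_arm(
  linear=[
    [0, 0, 0],
    [0, 0, 0],
    [0, 0, 0],
  ],
  delta_rot=[
    [0, 0, 0.04],
    [0, 0, 0.04],
    [0, 0, 0],
  ],
  grip=[0, 0, 0],
)

```text
time_s: 6.42
tcp_pos: [0.5247, 0.1703, 0.0441]
ee_rot: [[-0.893, 0.451, 0.002], [0.451, 0.893, 0.002], [-0.001, 0.003, -1.0]]
wrist_force: [-1.1, 5.7, 1.5]
gripper_width: 0.121
gripper_force: 30.0
```

```bash
python3 st.py; python3 look.py w3
```

```text
6.425 tcp [0.5247 0.1703 0.0441] q [  34.8   26.2  -22.6   -0.   -41.1 -151.6] yawx 153.2 F [-1.1  5.7  1.5] M [ 1.374e+00  2.110e-01 -1.000e-03] g 10.5 30.0
tcp [0.5247 0.1703 0.0441] q [  34.8   26.2  -22.6   -0.   -41.1 -151.6] yawx 153.2
0.93 [ 90. 334.] 596 [ 5.13200e-01  6.91000e-02 -7.00068e+01  7.95400e-01] tooldelta mm [-35.3 -95.6   5.8]
0.56 [272. 257.] 1573 [  0.5248   0.1701 -26.6915   0.4285] tooldelta mm [-0.1 -0.2  6.1]
```

Wing A turned 6.4° with almost no moment and the grip still flat on it, so A is the loose knob. I'll keep turning it, then regrasp with the tool flipped because of the last joint's range.

step_arm(
  linear=[
    [0, 0, 0],
    [0, 0, 0],
    [0, 0, 0],
    [0, 0, 0],
    [0, 0, 0],
    [0, 0, 0],
    [0, 0, 0],
    [0, 0, 0],
    [0, 0, -50],
    [0, 0, -40],
  ],
  delta_rot=[
    [0, 0, 0.07],
    [0, 0, 0.07],
    [0, 0, 0.07],
    [0, 0, 0.07],
    [0, 0, 0.07],
    [0, 0, 0],
    [0, 0, 0],
    [0, 0, 0],
    [0, 0, 0],
    [0, 0, 0],
  ],
  grip=[0, 0, 0, 0, 0, 0, 50, 50, 50, 50],
)

```text
time_s: 7.78
tcp_pos: [0.5237, 0.1681, 0.1344]
ee_rot: [[-0.684, 0.729, -0.001], [0.729, 0.684, -0.001], [-0.0, -0.002, -1.0]]
wrist_force: [0.6, 0.3, 0.4]
gripper_width: 0.489
gripper_force: 0.0
```

step_arm(
  linear=[
    [0, 0, 0],
    [0, 0, 0],
    [0, 0, 0],
    [0, 0, 0],
    [0, 0, 0],
    [0, 0, 0],
    [0, 0, 0],
    [0, 0, 0],
    [0, 0, 0],
    [0, 0, 0],
  ],
  delta_rot=[
    [0, 0, -0.175],
    [0, 0, -0.175],
    [0, 0, -0.175],
    [0, 0, -0.175],
    [0, 0, -0.175],
    [0, 0, -0.175],
    [0, 0, -0.175],
    [0, 0, -0.175],
    [0, 0, -0.175],
    [0, 0, -0.175],
  ],
  grip=[50, 50, 50, 50, 50, 50, 50, 50, 50, 50],
)

```text
time_s: 9.02
tcp_pos: [0.5234, 0.168, 0.1331]
ee_rot: [[-0.591, -0.807, -0.001], [-0.807, 0.591, -0.001], [0.002, 0.0, -1.0]]
wrist_force: [0.1, 0.3, -0.1]
gripper_width: 0.573
gripper_force: 0.0
```

step_arm(
  linear=[
    [0, 0, 0],
    [0, 0, 0],
    [0, 0, 0],
    [0, 0, 0],
    [0, 0, 0],
    [0, 0, 0],
    [0, 0, 0],
    [0, 0, 0],
    [0, 0, 0],
  ],
  delta_rot=[
    [0, 0, -0.175],
    [0, 0, -0.175],
    [0, 0, -0.175],
    [0, 0, -0.175],
    [0, 0, -0.175],
    [0, 0, -0.175],
    [0, 0, -0.175],
    [0, 0, -0.166],
    [0, 0, 0],
  ],
  grip=[50, 50, 50, 50, 50, 50, 50, 50, 50],
)

```text
time_s: 10.15
tcp_pos: [0.5235, 0.1682, 0.1332]
ee_rot: [[0.682, -0.731, -0.001], [-0.731, -0.682, -0.001], [-0.0, 0.002, -1.0]]
wrist_force: [-0.4, -0.2, -0.3]
gripper_width: 0.574
gripper_force: 0.0
```

```bash
python3 st.py; python3 look.py w4
```

```text
10.15 tcp [0.5235 0.1682 0.1332] q [ 34.7  19.6 -17.3   0.  -53.2   8.3] yawx -46.99 F [-0.4 -0.2 -0.3] M [-0.031  0.157  0.019] g 50.0 0.0
tcp [0.5235 0.1682 0.1332] q [ 34.7  19.6 -17.3   0.  -53.2   8.3] yawx -47.0
0.96 [369. 103.] 1782 [  0.5324   0.0612 -11.7472   0.1347] tooldelta mm [84.3 66.4 95.3]
0.69 [271. 224.] 956 [  0.523    0.1706 -46.7419   0.1368] tooldelta mm [-2.1 -1.4 95.2]
```

step_arm(
  linear=[
    [-1, -2, 30],
    [0, 0, 30],
    [0, 0, 30],
    [0, 0, 0],
    [0, 0, 0],
    [0, 0, 0],
    [0, 0, 0],
    [0, 0, 0],
    [0, 0, 0],
  ],
  delta_rot=[
    [0, 0, 0],
    [0, 0, 0],
    [0, 0, 0],
    [0, 0, 0],
    [0, 0, 0],
    [0, 0, 0],
    [0, 0, 0.06],
    [0, 0, 0.06],
    [0, 0, 0],
  ],
  grip=[50, 50, 50, 50, 0, 0, 0, 0, 0],
)

```text
time_s: 11.38
tcp_pos: [0.5242, 0.1706, 0.0445]
ee_rot: [[0.592, -0.806, -0.001], [-0.806, -0.592, -0.0], [-0.0, 0.001, -1.0]]
wrist_force: [-2.3, -0.9, 3.8]
gripper_width: 0.123
gripper_force: 30.0
```

step_arm(
  linear=[
    [0, 0, 0],
    [0, 0, 0],
    [0, 0, 0],
    [0, 0, 0],
    [0, 0, 0],
  ],
  delta_rot=[
    [0, 0, 0.06],
    [0, 0, 0.06],
    [0, 0, 0.06],
    [0, 0, 0.04],
    [0, 0, 0],
  ],
  grip=[0, 0, 0, 0, 0],
)

```text
time_s: 12.0
tcp_pos: [0.5241, 0.1706, 0.0445]
ee_rot: [[0.402, -0.916, -0.001], [-0.916, -0.402, -0.001], [0.0, 0.001, -1.0]]
wrist_force: [-3.5, -1.9, 6.5]
gripper_width: 0.121
gripper_force: 30.0
```

```bash
python3 st.py
```

```text
12.0 tcp [0.5241 0.1706 0.0445] q [ 34.9  26.2 -22.5  -0.  -41.4 -11.2] yawx -66.28 F [-3.5 -1.9  6.5] M [-0.356  1.314 -0.027] g 10.5 30.0
```

step_arm(
  linear=[
    [0, 0, 0],
    [0, 0, 0],
    [0, 0, 0],
  ],
  delta_rot=[
    [0, 0, 0.03],
    [0, 0, 0.03],
    [0, 0, 0],
  ],
  grip=[0, 0, 0],
)

```text
time_s: 12.38
tcp_pos: [0.5241, 0.1706, 0.0445]
ee_rot: [[0.347, -0.938, -0.001], [-0.938, -0.347, -0.001], [0.0, 0.001, -1.0]]
wrist_force: [-4.0, -0.8, 5.9]
gripper_width: 0.119
gripper_force: 30.0
```

```bash
python3 st.py
```

```text
12.375 tcp [0.5241 0.1706 0.0445] q [ 34.9  26.2 -22.5  -0.  -41.4 -14.6] yawx -69.71 F [-4.  -0.8  5.9] M [-0.351  1.309  0.005] g 10.4 30.0
```

step_arm(
  linear=[
    [0, 0, 0],
    [0, 0, 0],
    [0, 0, 0],
  ],
  delta_rot=[
    [0, 0, 0.03],
    [0, 0, 0.03],
    [0, 0, 0],
  ],
  grip=[0, 0, 0],
)

```text
time_s: 12.75
tcp_pos: [0.5241, 0.1706, 0.0445]
ee_rot: [[0.292, -0.956, -0.001], [-0.956, -0.292, -0.001], [0.001, 0.001, -1.0]]
wrist_force: [-4.7, -1.0, 5.6]
gripper_width: 0.13
gripper_force: 30.0
```

```bash
python3 st.py
```

```text
12.75 tcp [0.5241 0.1706 0.0445] q [ 34.9  26.2 -22.5   0.  -41.4 -17.9] yawx -72.99 F [-4.7 -1.   5.6] M [-0.34   1.368  0.536] g 11.3 30.0
```

The moment has jumped to 0.54 N m near −71°, where home was expected, so this is the stop. One small extra press, then release and look.

step_arm(
  linear=[
    [0, 0, 0],
    [0, 0, 0],
    [0, 0, 0],
    [0, 0, 0],
    [0, 0, -45],
    [0, 0, -45],
    [0, 0, 0],
  ],
  delta_rot=[
    [0, 0, 0.02],
    [0, 0, 0],
    [0, 0, 0],
    [0, 0, 0],
    [0, 0, 0],
    [0, 0, 0],
    [0, 0, 0],
  ],
  grip=[0, 0, 40, 40, 40, 40, 40],
)

```text
time_s: 13.62
tcp_pos: [0.5275, 0.1727, 0.1377]
ee_rot: [[0.271, -0.963, 0.009], [-0.963, -0.271, 0.005], [-0.003, -0.01, -1.0]]
wrist_force: [0.2, -0.2, -0.8]
gripper_width: 0.452
gripper_force: 0.0
```

```bash
python3 look.py w5; python3 - <<'E'
from h import *
s=sense();c=capture('wrist')
for r in landmark_of('wrist','pad_a'): print(round(r['score'],2),np.round(r['point'],1),np.round(at(c,r['point'],.0075,s),4))
E
```

```text
tcp [0.5275 0.1727 0.1377] q [ 34.9  19.4 -16.8   0.1 -53.2 -19.2] yawx -74.3
0.94 [308.  67.] 1550 [  0.5321   0.0617 -13.2659   0.1581] tooldelta mm [108.3  26.6  99.2]
0.87 [277. 221.] 956 [  0.5233   0.1705 -69.6244   0.1142] tooldelta mm [ 1.2  5.7 99.7]
0.79 [384.3  91.3] [0.4616 0.0539 0.0075]
0.71 [353.1 218.5] [0.4502 0.163  0.0075]
```

View pics/w5.png

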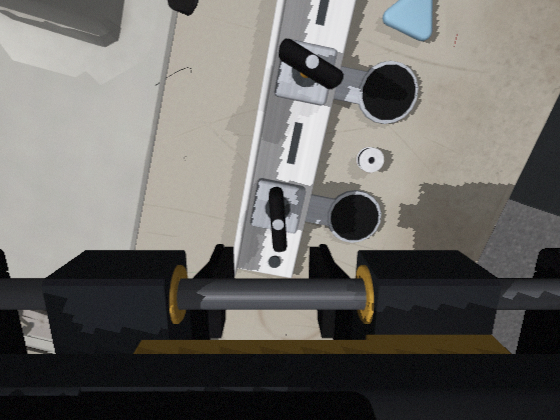

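The picture shows wing A at (277,221), now across its pad axis (fit −69.6°, home is about −70°), with its pad at (354,218). Next, the flag.

step_arm(
  linear=[
    [-54, -2, -23],
    [-54, -2, -23],
    [-53, -2, -23],
    [0, 0, 0],
    [0, 0, 0],
    [0, 0, 0],
    [0, 0, 0],
    [0, 0, 0],
    [0, 0, 0],
    [0, 0, 0],
  ],
  delta_rot=[
    [0, 0, 0],
    [0, 0, 0],
    [0, 0, 0],
    [0, 0, 0.17],
    [0, 0, 0.17],
    [0, 0, 0.17],
    [0, 0, 0.17],
    [0, 0, 0.17],
    [0, 0, 0.17],
    [0, 0, 0.17],
  ],
  grip=[50, 50, 50, 50, 50, 50, 50, 50, 50, 50],
)

```text
time_s: 15.08
tcp_pos: [0.4867, 0.3273, 0.2007]
ee_rot: [[-0.797, -0.604, -0.002], [-0.604, 0.797, -0.002], [0.003, -0.0, -1.0]]
wrist_force: [0.2, -0.5, -0.2]
gripper_width: 0.572
gripper_force: 0.0
```

step_arm(
  linear=[
    [0, 0, 0],
    [0, 0, 0],
    [0, 0, 0],
    [0, 0, 0],
    [0, 0, 0],
  ],
  delta_rot=[
    [0, 0, 0.17],
    [0, 0, 0.17],
    [0, 0, 0.17],
    [0, 0, 0.15],
    [0, 0, 0],
  ],
  grip=[50, 50, 50, 50, 50],
)

```text
time_s: 15.7
tcp_pos: [0.4867, 0.3273, 0.201]
ee_rot: [[-1.0, 0.004, -0.002], [0.004, 1.0, -0.002], [0.002, -0.002, -1.0]]
wrist_force: [-0.1, 0.1, 0.7]
gripper_width: 0.572
gripper_force: 0.0
```

```bash
cat > fl.py <<'E'
from h import *
import sys
s=sense();c=capture('wrist');save(c,sys.argv[1]+'.png');R=np.array(s['ee_rot'])
for l in ['flag_mid','flag','pad_a']:
  for r in landmark_of('wrist',l):
    p=at(c,r['point'],Z[l],s);print(l,round(r['score'],2),np.round(r['point'],1),np.round(p,4),'tool mm',np.round(R.T@(p-s['tcp_pos'])*1000,1))
E
python3 st.py; python3 fl.py w6
```

```text
15.7 tcp [0.4867 0.3273 0.201 ] q [  49.7   19.3   -6.9   -0.   -64.  -140. ] yawx 179.75 F [-0.1  0.1  0.7] M [-0.067  0.004 -0.031] g 49.8 0.0
flag_mid 0.66 [302.  201.1] [0.4919 0.3577 0.036 ] tool mm [ -5.4  30.7 164.9]
flag_mid 0.6 [202.7  75.2] [0.3731 0.2645 0.036 ] tool mm [113.  -63.  165.3]
flag 0.92 [287.3 119.3] [0.4122 0.3439 0.    ] tool mm [ 74.2  16.6 201.1]
flag 0.6 [298.3 191.4] [0.4894 0.3567 0.    ] tool mm [ -2.9  29.8 200.9]
flag 0.57 [212.5  82.5] [0.3756 0.2672 0.    ] tool mm [110.5 -60.2 201.3]
flag 0.56 [111.5 240. ] [0.5457 0.1415 0.    ] tool mm [ -60.2 -185.2  201.2]
pad_a 0.67 [ 17.  165.9] [0.4587 0.0555 0.0075] tool mm [  26.5 -271.6  194.1]
pad_a 0.64 [121.7 159.6] [0.4525 0.1681 0.0075] tool mm [  33.1 -159.   193.9]
pad_a 0.41 [278.  285.5] [0.6007 0.334  0.0075] tool mm [-114.3    7.6  193.2]
```

View pics/w6.png

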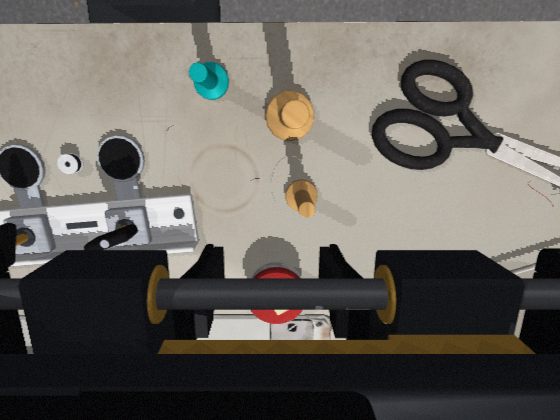

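The picture shows the small wooden flag at (302,200), the big one at (290,113) and the turquoise one at (208,80). I'll hover over the small one and remeasure.

step_arm(
  linear=[
    [-4, 30, 0],
    [0, 0, 50],
    [0, 0, 50],
    [0, 0, 0],
  ],
  delta_rot=[
    [0, 0, 0],
    [0, 0, 0],
    [0, 0, 0],
    [0, 0, 0],
  ],
  grip=[60, 60, 60, 60],
)

```text
time_s: 16.4
tcp_pos: [0.4891, 0.3554, 0.0986]
ee_rot: [[-1.0, 0.006, -0.007], [0.006, 1.0, -0.007], [0.007, -0.007, -1.0]]
wrist_force: [0.5, 0.9, 0.4]
gripper_width: 0.687
gripper_force: 0.0
```

```bash
python3 st.py; python3 fl.py w7
```

```text
16.4 tcp [0.4891 0.3554 0.0986] q [  51.3   26.7  -11.3   -0.   -52.5 -141.6] yawx 179.66 F [0.5 0.9 0.4] M [ 0.034 -0.023 -0.036] g 59.8 0.0
flag_mid 0.96 [256.3 106.8] [0.4072 0.3454 0.036 ] tool mm [ 81.5 -10.   63.2]
flag_mid 0.89 [276.4 232. ] [0.4921 0.3581 0.036 ] tool mm [-3.3  3.2 62.5]
flag_mid 0.72 [127.5  53.1] [0.3748 0.266  0.036 ] tool mm [113.4 -89.6  64. ]
flag 0.87 [257.9 113.8] [0.4106 0.3447 0.    ] tool mm [ 77.9 -10.4  99.2]
flag 0.85 [148.6  60.5] [0.373  0.2662 0.    ] tool mm [114.9 -89.1 100. ]
pad_a 0.95 [ 25.1 170.7] [0.4514 0.166  0.0075] tool mm [  36.1 -188.9   92.7]
```

step_arm(
  linear=[
    [-2, 3, 25],
    [0, 0, 25],
    [0, 0, 25],
    [0, 0, 0],
    [0, 0, 0],
    [0, 0, 0],
    [0, 0, 0],
    [0, 0, 0],
  ],
  delta_rot=[
    [0, 0, 0],
    [0, 0, 0],
    [0, 0, 0],
    [0, 0, 0],
    [0, 0, 0],
    [0, 0, 0],
    [0, 0, 0],
    [0, 0, 0],
  ],
  grip=[60, 60, 60, 60, 0, 0, 0, 0],
)

```text
time_s: 17.6
tcp_pos: [0.4934, 0.3608, 0.0281]
ee_rot: [[-1.0, 0.006, 0.001], [0.006, 1.0, 0.001], [-0.001, 0.001, -1.0]]
wrist_force: [0.6, 0.7, 0.2]
gripper_width: 0.323
gripper_force: 0.0
```

```bash
python3 st.py; python3 fl.py w8
```

```text
17.6 tcp [0.4934 0.3608 0.0281] q [  51.3   31.9  -14.5    0.   -43.6 -141.7] yawx 179.65 F [0.6 0.7 0.2] M [-0.031  0.008  0.021] g 28.1 0.0
flag_mid 0.95 [268.3 267.7] [0.4916 0.3589 0.036 ] tool mm [ 1.8 -2.  -7.9]
flag_mid 0.88 [40.6  5.5] [0.3745 0.267  0.036 ] tool mm [118.3 -94.6  -8.1]
flag 0.91 [268.9 244. ] [0.4927 0.359  0.    ] tool mm [ 0.7 -1.9 28.1]
flag 0.85 [86.1 26.1] [0.3733 0.2665 0.    ] tool mm [119.6 -95.1  27.9]
flag 0.58 [244.3  99.7] [0.4095 0.3464 0.    ] tool mm [ 83.8 -15.   28. ]
```

step_arm(
  linear=[
    [1, -2, 2],
    [0, 0, 0],
    [0, 0, 0],
    [0, 0, 0],
    [0, 0, 0],
    [0, 0, 0],
  ],
  delta_rot=[
    [0, 0, 0],
    [0, 0, 0],
    [0, 0, 0],
    [0, 0, 0],
    [0, 0, 0],
    [0, 0, 0],
  ],
  grip=[26, 0, 0, 0, 0, 0],
)

```text
time_s: 18.55
tcp_pos: [0.4922, 0.3586, 0.0255]
ee_rot: [[-1.0, 0.006, -0.0], [0.006, 1.0, -0.0], [0.0, -0.0, -1.0]]
wrist_force: [-0.3, -0.2, 0.2]
gripper_width: 0.172
gripper_force: 30.0
```

```bash
python3 st.py
```

```text
18.55 tcp [0.4922 0.3586 0.0255] q [  51.3   32.   -14.9   -0.   -43.2 -141.6] yawx 179.64 F [-0.3 -0.2  0.2] M [ 0.053 -0.023  0.015] g 14.9 30.0
```

step_arm(
  linear=[
    [0, 0, -40],
    [0, 0, -40],
    [10, -48, 0],
    [10, -48, 0],
    [10, -48, 0],
    [9, -49, 0],
    [0, 0, 0],
    [0, 0, 0],
  ],
  delta_rot=[
    [0, 0, 0],
    [0, 0, 0],
    [0, 0, 0],
    [0, 0, 0],
    [0, 0, 0],
    [0, 0, 0],
    [0, 0, 0],
    [0, 0, 0],
  ],
  grip=[0, 0, 0, 0, 0, 0, 0, 0],
)

```text
time_s: 19.55
tcp_pos: [0.4526, 0.1661, 0.1059]
ee_rot: [[-1.0, 0.006, 0.001], [0.006, 1.0, 0.001], [-0.001, 0.001, -1.0]]
wrist_force: [-0.8, 0.1, -0.9]
gripper_width: 0.172
gripper_force: 30.0
```

```bash
python3 st.py; python3 fl.py w9
python3 - <<'E'
from h import *
s=sense()
c=capture('wrist')
for r in silhouettes('wrist','pad_a')+[None]+silhouettes('wrist','bobbin_3'):
    if r: print(round(r['score'],2),np.round(at(c,r['point'],.0075,s),4),r['mask'].sum())
E
```

```text
19.55 tcp [0.4526 0.1661 0.1059] q [  39.5   15.5  -28.5    0.   -46.  -129.9] yawx 179.63 F [-0.8  0.1 -0.9] M [-0.007  0.024 -0.011] g 15.0 30.0
flag_mid 0.93 [422.5 112.9] [0.3755 0.2671 0.036 ] tool mm [ 77.8 100.5  69.9]
flag_mid 0.72 [547.5 166.6] [0.4119 0.3583 0.036 ] tool mm [ 42.  191.8  70. ]
flag 0.73 [495.4 156.6] [0.4087 0.3449 0.    ] tool mm [ 45.1 178.4 106. ]
flag 0.72 [267.7 243.4] [0.4811 0.1626 0.    ] tool mm [-28.4  -3.4 106. ]
flag 0.56 [398.4 109.3] [0.3721 0.2641 0.    ] tool mm [ 81.2  97.4 105.9]
flag 0.23 [278.5 328.2] [0.5646 0.1717 0.    ] tool mm [-111.8    6.3  106.1]
pad_a 0.96 [  2.9 234.6] [ 0.4689 -0.0557  0.0075] tool mm [ -17.6 -221.8   98.3]
pad_a 0.79 [133.1 221.2] [0.4581 0.053  0.0075] tool mm [  -6.1 -113.1   98.4]
pad_a 0.64 [273.1 214.6] [0.4534 0.1673 0.0075] tool mm [-0.7  1.1 98.4]
0.83 [ 0.4849 -0.0406  0.0075] 3274
0.75 [0.4575 0.0579 0.0075] 2711
0.64 [0.5571 0.1666 0.0075] 802
0.61 [0.4506 0.168  0.0075] 2851
0.74 [0.4576 0.1123 0.0075] 601
```

View pics/w9.png

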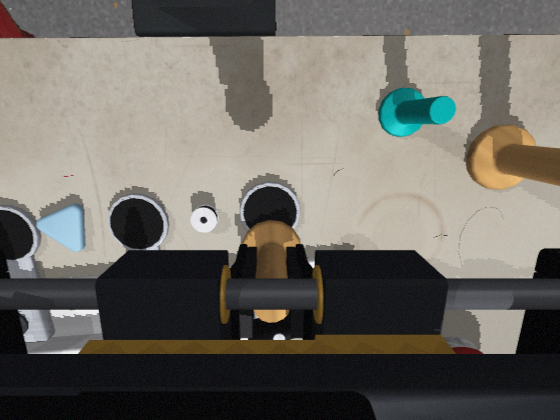

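The picture shows the flag held upright, with its foot at (270,240) above pad A (disc centre about (271,208)); parallax explains the offset. Lower it.

step_arm(
  linear=[
    [1, -1, 25],
    [0, 0, 25],
    [0, 0, 15],
    [0, 0, 3],
    [0, 0, 0],
    [0, 0, 0],
  ],
  delta_rot=[
    [0, 0, 0],
    [0, 0, 0],
    [0, 0, 0],
    [0, 0, 0],
    [0, 0, 0],
    [0, 0, 0],
  ],
  grip=[0, 0, 0, 0, 0, 0],
)

```text
time_s: 20.65
tcp_pos: [0.4516, 0.1653, 0.0383]
ee_rot: [[-1.0, 0.006, 0.001], [0.006, 1.0, 0.001], [-0.001, 0.001, -1.0]]
wrist_force: [0.7, 0.4, -0.7]
gripper_width: 0.176
gripper_force: 30.0
```

```bash
python3 st.py; python3 - <<'E'
from h import *
s=sense();c=capture('wrist');save(c,'w10.png',(160,140,400,320),3)
E
```

```text
20.65 tcp [0.4516 0.1653 0.0383] q [  39.5   21.4  -32.8    0.   -35.8 -129.9] yawx 179.66 F [ 0.7  0.4 -0.7] M [ 0.029  0.001 -0.008] g 15.3 30.0
```

View pics/w10.png

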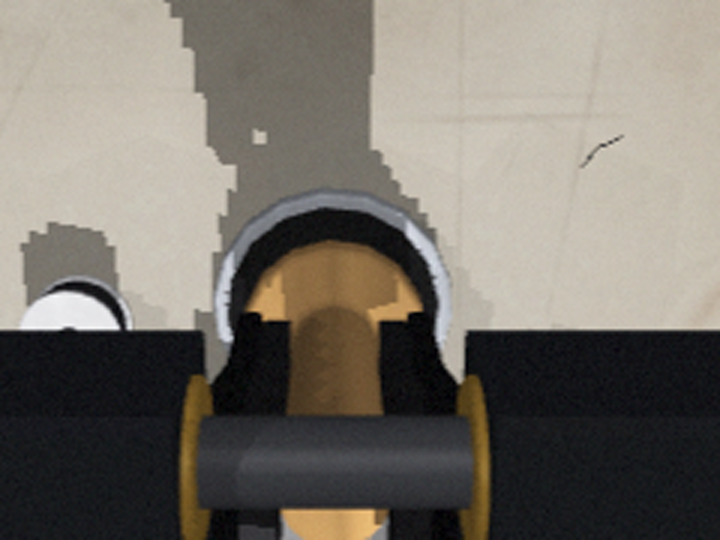

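The picture shows the foot centred left-right in the pad ring (334 against 333 px in the crop). I'll check the fore-aft rows by projection.

```bash
python3 - <<'E'
from h import *
s=sense();c=capture('wrist')
def row(P): return ((proj(c,np.array([P]),s)[0]-[160,140])*3).round(0)
print('foot front edge', [row([.4516-.018,.1653,.0128+z]) for z in (0,.005,.007)])
for x in (.4496,.4516,.4536): print('pad front',x,row([x-.022,.1653,.0075]))
E
```

```text
foot front edge [array([336., 234.]), array([336., 241.]), array([336., 245.])]
pad front 0.4496 [335. 197.]
pad front 0.4516 [335. 207.]
pad front 0.4536 [335. 217.]
```

The projections match: foot edge at 240 and pad edge at 208 px. Set it down and release.

step_arm(
  linear=[
    [0, 0, 3],
    [0, 0, 2],
    [0, 0, 0],
    [0, 0, 0],
  ],
  delta_rot=[
    [0, 0, 0],
    [0, 0, 0],
    [0, 0, 0],
    [0, 0, 0],
  ],
  grip=[0, 0, 0, 0],
)

```text
time_s: 21.25
tcp_pos: [0.4511, 0.1649, 0.0329]
ee_rot: [[-1.0, 0.006, 0.0], [0.006, 1.0, -0.0], [-0.0, -0.0, -1.0]]
wrist_force: [-1.4, 0.1, 4.5]
gripper_width: 0.175
gripper_force: 30.0
```

Contact (4.5 N up). Open, then rise straight up.

step_arm(
  linear=[
    [0, 0, 0],
    [0, 0, 0],
    [0, 0, 0],
    [0, 0, 0],
    [0, 0, -30],
    [0, 0, -40],
    [0, 0, -50],
    [0, 0, -40],
    [0, 0, 0],
  ],
  delta_rot=[
    [0, 0, 0],
    [0, 0, 0],
    [0, 0, 0],
    [0, 0, 0],
    [0, 0, 0],
    [0, 0, 0],
    [0, 0, 0],
    [0, 0, 0],
    [0, 0, 0],
  ],
  grip=[45, 45, 45, 45, 45, 45, 45, 45, 45],
)

```text
time_s: 22.38
tcp_pos: [0.4528, 0.1661, 0.196]
ee_rot: [[-1.0, 0.006, 0.007], [0.006, 1.0, 0.005], [-0.007, 0.005, -1.0]]
wrist_force: [0.4, 0.2, -0.7]
gripper_width: 0.517
gripper_force: 0.0
```

```bash
python3 st.py; python3 - <<'E'
from h import *
s=sense();w=capture('wrist');c=capture('scene')
a=cv2.resize(c['img'][170:330,160:360,::-1],(400,320),interpolation=2);b=w['img'][60:380,80:480,::-1]
cv2.imwrite('pics/end.png',np.hstack([a,b]))
E
python3 look.py w11
```

```text
22.375 tcp [0.4528 0.1661 0.196 ] q [  39.5    9.2  -21.6    0.   -58.7 -129.9] yawx 179.66 F [ 0.4  0.2 -0.7] M [-0.047 -0.019 -0.008] g 45.0 0.0
tcp [0.4506 0.1647 0.1923] q [  39.5    9.4  -21.9   -0.   -58.7 -129.9] yawx 179.6
0.87 [282. 272.] 547 [  0.5156   0.1697 -98.6774   0.5062] tooldelta mm [-65.    5.3 154.3]
```

View pics/end.png

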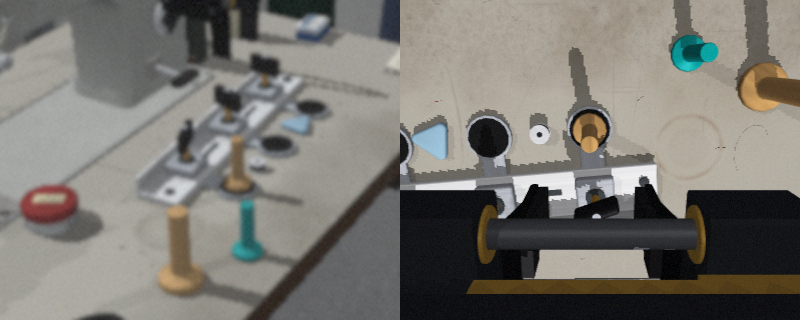

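The flag stands upright and centred on pad A (left half (237,165), right half (590,130)). The wing is home, the bystanders are undisturbed, and the gripper is clear.

```bash
python3 -c "
from station import finish_job; print(finish_job())"
```

```text
the job is handed in; nothing more can be done
None
```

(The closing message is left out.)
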